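# Nudge a tenon key home against a hidden stop

### The arm

A 7-joint arm with a two-finger parallel gripper is mounted at the origin on the work surface. World frame = base frame: x ahead of the robot, y to its left, z up, the work surface at z = 0. Lengths are in m, angles in rad, forces in N, time in s.
With the tool pointing down it reaches from about 0.425 to 1.025 m from the base axis. Payload 3.6 kg.
Tool frame: the origin (TCP) lies midway between the tips of the shut fingers; the grasp point (between the pads) lies 19 mm behind it; z points along the fingers, y is the line along which they close (so a half turn about z gives the same grasp; the last joint's range is limited). The gripper opens to 85 mm and grips with 20 to 120 N. Pads are 22 mm wide; open, the fingers measure 114 mm over their backs; the gripper's body (76 mm by 85 mm) begins 54 mm behind the grasp point. The pads swing forward as they close: fully open they stand 13 mm farther back than shut.
Start: joints at [-1.325, 0.591, 0.048, 1.609, -0.033, 0.943, -0.034], TCP at [0.242, 0.684, 0.231] pointing down, gripper open.
Joint ranges: [-2.69, 2.69], [-0.47, 2.24], [-1.27, 1.36], [0.19, 2.51], [-1.53, 4.68], [0.08, 2.07], [-3.09, 3.09]. Speed limits (rad/s): [2.57, 2.57, 3.14, 3.14, 3.14, 3.14, 3.14].

### API

Orientations are given as a unit quaternion [w, x, y, z].
In Python, from station import robot gives the robot as it stands.
- The arm moves only by the tool arm_command, never from a script. Its argument "deltas" is a list of rows, each an object with "hand": the closure, from 0 (fully open) to 1 (shut); "slide": the shift along the tool's x, y, z in m, a list of three; "turn": the turn, a rotation vector about the tool's x, y, z in rad, a list of three. In form: [{"hand": hand, "slide": [tx, ty, tz], "turn": [wx, wy, wz]}, ...]. A call has 1 to 10 rows; each row shifts and turns the commanded pose from where the row before left it, along the tool's axes as they then stand; what a row does not reach is not made up. A row lasts 1/12 s, in which the tool goes at most 41.7 mm and 7.16 degrees, less where a joint would pass 70% of its speed; a pose out of reach is approached as far as the arm can. A call with a gripper value outside its range is refused whole. The fingers move at their own pace and stop on an object; the grip force is fixed at half the most. Time passes only in rows, so rows that do not move let the fingers close. It gives the time, the measured TCP pose, the force, the opening and the grip force at its end, in the units of the state.
- robot.state(): the state, without advancing time (a new reading comes with each control period).
- robot.snapshot(name): name is "scene" or "top" or "wrist"; returns a dict with "pixels" (400x640x3 uint8, blue, green, red), "range_z" (400x640 float32, m along the optical axis (not along the pixel's ray), 0 where there is no reading), "fx", "fy", "cx", "cy" (pixels), "position" and "attitude" of the camera in the world. Camera axes: x right, y up, looking along -z (the intrinsics and any distortion apply to the point x, -y, -z); pixel columns grow to the right and rows downward; lengths in m; the calibration is good to about 2 mm. A picture is of the moment at which its call begins.
- robot.close_job(): hands the job in; it is judged then, once.
Trained networks look in a picture, given as the dict that the camera call returned (one of the last four; its "shot" number tells which), for a name from the list of things; names that differ only in an ending like _2 or _b are one class to them, and where a whole thing is asked for, a point or a joint stands for the part that bears it (a point fixed in the world has none). Each returns a list of dicts, best first, with "confidence" (0 to 1); they miss things now and then, are a little off and sometimes report something else, mostly with a low value. They report only what shows in the picture. A call takes as long as a camera call.
- robot.masks_of(picture, target): "region" (400x640 bool, what is visible of it) and "rect" ([left, top, width, height] in pixels, round what is visible of it).
The state is a dict: "time": time; "joints": joint angles; "joint_vel": joint speeds; "effort": joint torques, N m; "position": TCP position; "orientation": TCP orientation; "force": force on the tool from outside, world axes, zero at the start; "moment": the same for the moment, N m; "opening": opening from 0.0 (shut) to 1.0 (fully open); "finger_force": force on a finger pad.
Only numpy, scipy, OpenCV 4.12 (cv2) and the standard library are available. Lean on these libraries where they do the work, as an engineer would, in place of code of your own. Each camera call takes 0.05 s, during which the arm holds its last target. There are 200 camera calls.

### The job

Pick up the wooden-handled setting bar from the rubber mat and, with its metal nose, nudge the tenon key gently along the jig's channel and in under the hood until it is fully home against the sprung stop hidden inside, pushing only lightly once it gets there. Never touch the key with the fingers or shove it hard. Then lay the bar back down on the mat, and leave everything else where it is.

Things in the scene. Friction and masses are not known exactly. Their poses are not given: they have to be found in the camera images.
- jig: Dark iron setting jig, fixed, 160 long x 58 wide x 64 high (mm, as all sizes here). Origin on the table, under the channel's centre line, level with the hood's mouth. x: along the channel in the pushing direction, from the open end into the hood; z up. Channel floor at z = 20, 26 wide between walls up to z = 34; open from x = -75 to 0, grey hood over x = 0 to 85, its ceiling at z = 56
- hood_mouth (a point): Mouth of the hood, on the centre line at mid key height (jig x = 0, z = 30). Hidden 25 to 55 beyond it, different each time and not measured, stands the stop_face: a pad on a stiff spring (8 N per mm, 5 travel). 4 to 20 beyond it a spring shoe in the +y wall rubs on the key: pushing takes 1 to 7 N there, about 1 N in the open channel; the stop is felt as a clear further rise
- channel_end (a point): Open end of the channel: centre line, on the channel floor (jig x = -75, z = 20). The setting bar's nose enters here
- key: Blue anodized steel tenon key, loose, 50 long (x) x 24 wide x 20 high, 0.1 to 0.2 kg, lying in the open channel with 1 play each side. Origin: centre of its underside; x points into the hood. Its front end (x = 25) must meet the stop; the bar pushes its rear end (x = -25), which starts within 8 of the channel's open end. Over 20 N on it is a hard shove, over 0.2 m/s too fast
- bar: Setting bar, loose, 0.14 kg: hardwood handle 80 long x 24 wide x 34 high with a square-ended metal nose 100 long x 14 wide x 12 high out of its front at half height. Origin: on the underside below the grip point; x points to the nose, z up as it lies. Handle x = -58 to 22, nose x = 22 to 122. Grip across the 24 width at x = 0, about 20 above the underside
- bar_tip (a point): Centre of the end face of the bar's nose (bar x = 122, z = 17)
- mat: Black rubber mat stuck to the table, 250 (x) x 150 (y) x 3 thick, origin at the centre of its underside; the bar starts on it and must be laid back on it with the bar's origin over the mat
- angle_plate: bystander: squat cast iron angle plate 60 x 60 x 56, loose; leave alone
- cam_lever: bystander: zinc-plated cam lever about 110 long, 16 thick, loose; leave alone
- jack_foot: bystander: small steel jack foot, 36 across, 42 high, loose; leave alone

How it is judged:
On the way, in this order (a step that is already met when the one before it is completed fails the run):
1. the bar is picked up off the mat in the fingers (height (world z) of bar above 0.008 m and contact force between the fingers and bar above 1 N), for 0.2 s.
2. the key is home against the hidden stop (gap under 1.5 mm), pushed there by the bar held in the fingers (x of stop_face in the frame of key below 0.0265 m and contact force between the fingers and bar above 1 N), for 0.2 s.
At the end, for the whole second after the job is handed in: The key lies flat in the channel, at rest, its front end within 1.5 mm of the hidden stop's face; the bar lies level and at rest on the mat, its origin over the mat (x of stop_face in the frame of key below 0.0265 m and z of key in the frame of jig below 0.023 m and linear speed of each of key, bar below 0.01 m/s and x of bar in the frame of mat between -0.125 and 0.125 m and y of bar in the frame of mat between -0.075 and 0.075 m and height (world z) of bar below 0.032 m and angle between bar's own x axis and vertical between 1.42 and 1.72 rad); the robot touches nothing.
It fails at once if the bar pushes the key with more than 20 N (contact force between bar and key above 20 N).
It fails at once if the key is shoved faster than 0.2 m/s (linear speed of key above 0.2 m/s).
It fails at once if the fingers touch the key (contact force between the fingers and key above 0.5 N).
It fails at once if a bystander is moved by more than 15 mm (distance of any of angle_plate, cam_lever, jack_foot from where it was at the start of the episode above 0.015 m).
It also fails if it takes over 64 s, if anything falls off the work surface, if the arm or the gripper's body presses on something with over 40 N, if the wrist force passes 120 N, or if a joint passes its speed limit or range.

## Working session

There is one attempt and no reset: what is moved stays moved. The work goes in short steps, Python scripts to look and compute and a tool call to move; the robot and the scene stay as the last step left them, time stands still between calls to the robot, and variables do not carry over. Pictures are saved under pics/ and viewed, at most 10 in all, crops included, and the job is handed in when it is done.

Besides the shell and the picture viewer there is one more tool, called after "Emit:" by a JSON object that holds its "fn" and its "kwargs", one argument or row to a line. arm_command: Moves the arm, as the interface text tells. Its arguments: {"type":"object","properties":{"deltas":{"type":"array"}},"required":["deltas"]}

```bash
mkdir -p pics; cat > h.py <<'E'
import numpy as np, cv2
from scipy.spatial.transform import Rotation as R
from station import robot
def rot(q): return R.from_quat([q[1],q[2],q[3],q[0]])
def cloud(p):
    z=p["range_z"]; v,u=np.mgrid[0:400,0:640]
    c=np.stack([(u-p["cx"])/p["fx"]*z,-(v-p["cy"])/p["fy"]*z,-z],-1)
    return c@rot(p["attitude"]).as_matrix().T+np.array(p["position"])
def fit(xyz):
    (c,s,a)=cv2.minAreaRect((xyz[:,:2]*1000).astype(np.float32))
    return np.round(c,1),np.round(s,1),round(a,1)
E
python3 - <<'E'
from h import *
s=robot.state(); print(s)
for n in("scene","top"):
    p=robot.snapshot(n); cv2.imwrite(f"pics/{n}.png",p["pixels"]); P=cloud(p)
    print(n,p["position"],p["attitude"],p["fx"])
    for t in["jig","key","bar","mat","angle_plate","cam_lever","jack_foot"]:
        for m in robot.masks_of(p,t)[:2]:
            g=m["region"]&(p["range_z"]>0); q=P[g]
            if len(q): print(t,round(m["confidence"],2),m["rect"],fit(q),"med",np.median(q,0).round(3),"z",np.percentile(q[:,2],[5,50,95]).round(3))
E
```

```text
{'time': 0.0, 'joints': array([-1.32447368,  0.59211568,  0.0483149 ,  1.60987859, -0.03326638,
        0.9426804 , -0.03370919]), 'joint_vel': array([-8.04228826e-04, -1.05346526e-03,  2.42258375e-04, -4.03922341e-05,
       -8.51234702e-04,  1.36875670e-03,  1.00630876e-03]), 'effort': array([-3.27271518e-04, -5.48684371e+01,  1.54629149e+00, -1.98121136e+01,
        9.37789766e-03,  8.60378874e-03,  1.11443535e-05]), 'position': array([0.24138552, 0.68273305, 0.23012276]), 'orientation': array([-1.11163660e-04,  1.69056839e-01,  9.85605645e-01, -1.13347483e-03]), 'force': array([-0.52111914,  0.06447912,  0.95548026]), 'moment': array([ 0.03331897, -0.02903118,  0.01796646]), 'finger_force': 0.0, 'opening': 1.0035765543300967}
scene [1.49872901 0.0894502  0.73749768] [0.60431311 0.29972082 0.3282205  0.66124459] 406.779703975268
jig 0.76 [335.7, 174.0, 55.9, 31.1] (array([483.2, 141. ]), array([164. , 181.7]), 2.4) med [0.556 0.153 0.036] z [0.005 0.036 0.066]
key 0.67 [337.3, 184.8, 14.1, 4.5] (array([533.8,  79. ]), array([25.9, 44.3]), 5.4) med [0.537 0.078 0.041] z [0.038 0.04
[... 1651 characters left out ...]
4 [421.9, 151.8, 62.5, 105.7] (array([ 555.4, -292.9]), array([151.8, 249.2]), 89.8) med [ 0.56  -0.284  0.004] z [0.    0.004 0.007]
angle_plate 0.58 [291.9, 126.5, 29.3, 39.7] (array([689.7,  59.8]), array([59.9, 59.6]), 60.9) med [0.692 0.058 0.014] z [0.009 0.014 0.057]
cam_lever 0.76 [133.1, 225.2, 43.4, 31.2] (array([467.8, 422.3]), array([113.4,  28.6]), 62.2) med [0.465 0.411 0.015] z [0.004 0.015 0.019]
jack_foot 0.61 [454.2, 174.4, 12.1, 71.9] (array([ 536.9, -307.4]), array([ 28.1, 180.9]), 83.2) med [ 0.512 -0.303  0.031] z [0.017 0.031 0.04 ]
jack_foot 0.46 [178.2, 167.0, 18.3, 16.4] (array([617.3, 343.9]), array([36.2, 33.3]), 88.1) med [0.616 0.34  0.015] z [0.006 0.015 0.045]
```

View pics/top.png

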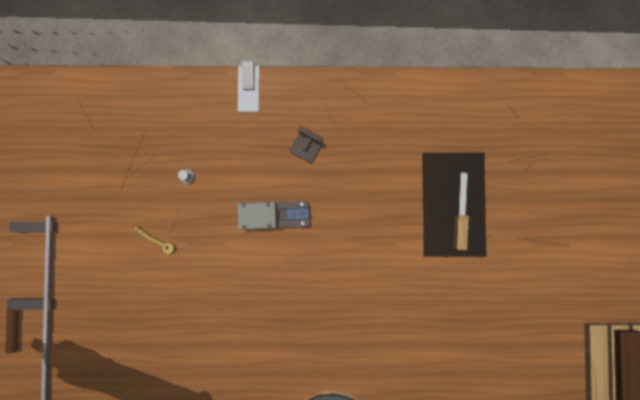

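View pics/scene.png

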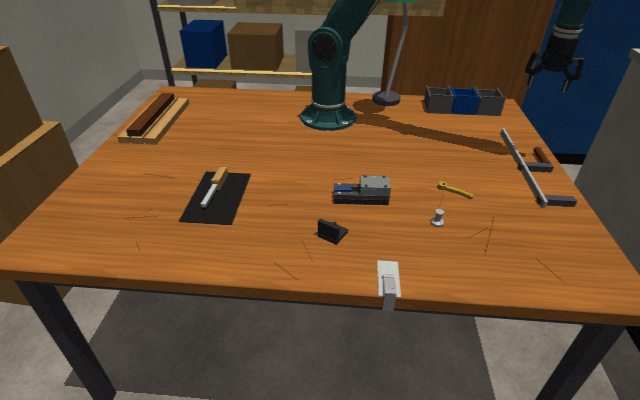

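The top view shows the jig at pixels (237–309, 201–232), with its hood on the left and the key at (297, 215). The bar is on the mat at column 463, with its nose up (world +x) and its handle at row ~232. In the scene view the bystanders are clear of the path. I'll move over the jig for a near look.

Emit:
{"fn": "arm_command", "kwargs": {
  "deltas": [
    {"hand":0,"slide":[-0.027,-0.027,-0.006],"turn":[0,0,0]},
    {"hand":0,"slide":[-0.027,-0.027,-0.006],"turn":[0,0,0]},
    {"hand":0,"slide":[-0.027,-0.027,-0.006],"turn":[0,0,0]},
    {"hand":0,"slide":[-0.027,-0.027,-0.006],"turn":[0,0,0]},
    {"hand":0,"slide":[-0.027,-0.027,-0.006],"turn":[0,0,0]},
    {"hand":0,"slide":[-0.027,-0.027,-0.006],"turn":[0,0,0]},
    {"hand":0,"slide":[-0.027,-0.027,-0.006],"turn":[0,0,0]},
    {"hand":0,"slide":[-0.027,-0.027,-0.006],"turn":[0,0,0]},
    {"hand":0,"slide":[-0.027,-0.027,-0.006],"turn":[0,0,0]},
    {"hand":0,"slide":[-0.027,-0.027,-0.006],"turn":[0,0,0]}
  ]
}}

```text
time: 1.63
position: [0.4068, 0.3373, 0.2919]
orientation: [0.0, 0.169, 0.986, 0.0]
force: [0.8, 1.0, -0.2]
opening: 1.003
finger_force: 0.0
```

Emit:
{"fn": "arm_command", "kwargs": {
  "deltas": [
    {"hand":0,"slide":[-0.027,-0.027,0],"turn":[0,0,0]},
    {"hand":0,"slide":[-0.027,-0.027,0],"turn":[0,0,0]},
    {"hand":0,"slide":[-0.027,-0.027,0],"turn":[0,0,0]},
    {"hand":0,"slide":[-0.027,-0.027,0],"turn":[0,0,0]},
    {"hand":0,"slide":[-0.027,-0.027,0],"turn":[0,0,0]},
    {"hand":0,"slide":[-0.027,-0.027,0],"turn":[0,0,0]},
    {"hand":0,"slide":[0,0,0],"turn":[0,0,0]},
    {"hand":0,"slide":[0,0,0],"turn":[0,0,0]}
  ]
}}

```text
time: 2.3
position: [0.506, 0.1293, 0.2917]
orientation: [0.001, 0.172, 0.985, -0.0]
force: [-0.5, 0.9, -0.1]
opening: 1.0
finger_force: 0.0
```

```bash
python3 - <<'E'
from h import *
s=robot.state(); print(s["time"],s["position"],s["joints"].round(2))
p=robot.snapshot("wrist"); cv2.imwrite("pics/w1.png",p["pixels"]); P=cloud(p); np.save("w1.npy",P)
print(p["position"],rot(p["attitude"]).as_matrix().round(2))
for t in["jig","key"]:
    for m in robot.masks_of(p,t)[:2]:
        q=P[m["region"]&(p["range_z"]>0)]
        print(t,m["confidence"],m["rect"],fit(q),np.percentile(q[:,2],[5,50,95]).round(4))
E
```

```text
2.3 [0.50604968 0.12927954 0.29166237] [-0.51  0.27  0.21  2.01 -0.07  0.88  0.97]
[0.44157474 0.15264946 0.43388968] [[ 0.34 -0.91 -0.25]
 [ 0.94  0.33  0.09]
 [-0.   -0.27  0.96]]
jig 0.98 [261.0, 130.5, 144.8, 91.0] (array([532.7, 137.7]), array([ 68.6, 169.6]), 3.1) [0.0192 0.063  0.0652]
key 0.86 [267.5, 179.5, 43.3, 34.4] (array([531.5,  72.9]), array([28.2, 62. ]), 3.3) [0.0293 0.0397 0.0411]
key 0.38 [0.0, 227.1, 55.7, 98.7] (array([ 467.7, -144.3]), array([130.3, 396.8]), 17.7) [0.0076 0.0251 0.0374]
```

View pics/w1.png

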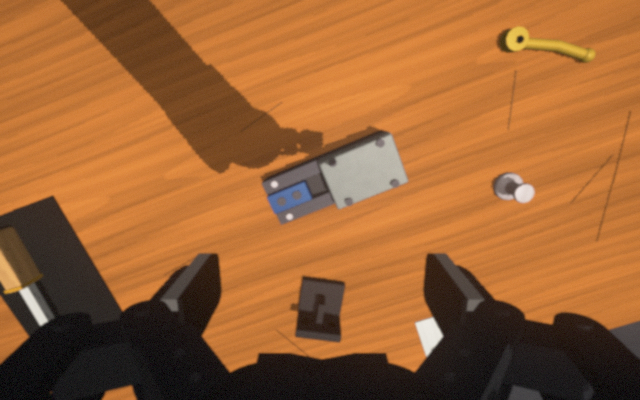

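The wrist view shows the jig with its hood on the right (325–405, 135–207). The blue key is at about (290, 197), at the open left end. The bar handle is at (15, 260). Next I'll fit the jig axis precisely.

```bash
python3 - <<'E'
from h import *
P=np.load("w1.npy"); p=cv2.imread("pics/w1.png").astype(int)
box=np.zeros((400,640),bool); box[120:230,250:415]=1
hood=box&(P[...,2]>0.060)&(P[...,2]<0.068)
print("hood",fit(P[hood]),np.median(P[hood],0).round(4))
wall=box&(abs(P[...,2]-0.034)<0.003)
blue=box&(p[...,0]-p[...,2]>30)&(P[...,2]>.036)&(P[...,2]<.046)
print("key",fit(P[blue]),np.median(P[blue],0).round(4),blue.sum())
# hood edges along trial axis: per-slice midline
q=P[hood][:,:2]*1000
for a in(91,92,93,94,95):
    d=np.array([np.cos(np.radians(a)),np.sin(np.radians(a))]);n=np.array([-d[1],d[0]])
    x=q@d;y=q@n
    mids=[];xs=[]
    for k in np.arange(x.min()+5,x.max()-5,5):
        s=y[(abs(x-k)<2.5)]
        mids.append((s.min()+s.max())/2);xs.append(k)
    print(a,"slope deg",np.degrees(np.polyfit(xs,mids,1)[0]).round(2),"x",x.min().round(1),x.max().round(1),"y",y.min().round(1),y.max().round(1))
E
```

```text
hood (array([526.2, 170.1]), array([58.3, 85. ]), 2.6) [0.5249 0.1707 0.0637]
key (array([530.7,  79. ]), array([24. , 47.7]), 2.8) [0.5297 0.0794 0.0397] 640
91 slope deg 1.67 x 117.8 204.0 y -558.7 -499.0
92 slope deg 0.71 x 108.9 194.4 y -560.9 -502.4
93 slope deg -0.27 x 99.8 185.0 y -563.6 -505.1
94 slope deg -1.28 x 90.1 176.0 y -566.3 -507.0
95 slope deg -2.3 x 80.4 167.1 y -569.2 -508.6
```

Emit:
{"fn": "arm_command", "kwargs": {
  "deltas": [
    {"hand":0,"slide":[-0.012,-0.038,0.004],"turn":[0,0,0]},
    {"hand":0,"slide":[-0.012,-0.038,0.004],"turn":[0,0,0]},
    {"hand":0,"slide":[-0.012,-0.038,0.004],"turn":[0,0,0]},
    {"hand":0,"slide":[-0.012,-0.038,0.004],"turn":[0,0,0]},
    {"hand":0,"slide":[-0.012,-0.038,0.004],"turn":[0,0,0]},
    {"hand":0,"slide":[-0.012,-0.038,0.004],"turn":[0,0,0]},
    {"hand":0,"slide":[-0.012,-0.038,0.004],"turn":[0,0,0]},
    {"hand":0,"slide":[-0.012,-0.038,0.004],"turn":[0,0,0]},
    {"hand":0,"slide":[-0.012,-0.038,0.004],"turn":[0,0,0]},
    {"hand":0,"slide":[-0.012,-0.038,0.004],"turn":[0,0,0]}
  ]
}}

```text
time: 3.28
position: [0.4922, -0.2656, 0.2511]
orientation: [0.0, 0.167, 0.986, 0.001]
force: [0.2, 0.1, 0.9]
opening: 0.999
finger_force: 0.0
```

Emit:
{"fn": "arm_command", "kwargs": {
  "deltas": [
    {"hand":0,"slide":[-0.012,-0.034,0],"turn":[0,0,0]},
    {"hand":0,"slide":[0,0,0],"turn":[0,0,0.12]},
    {"hand":0,"slide":[0,0,0],"turn":[0,0,0.12]},
    {"hand":0,"slide":[0,0,0],"turn":[0,0,0.12]},
    {"hand":0,"slide":[0,0,0],"turn":[0,0,0.12]},
    {"hand":0,"slide":[0,0,0],"turn":[0,0,0.12]},
    {"hand":0,"slide":[0,0,0],"turn":[0,0,0.12]},
    {"hand":0,"slide":[0,0,0],"turn":[0,0,0.12]},
    {"hand":0,"slide":[0,0,0],"turn":[0,0,0.12]},
    {"hand":0,"slide":[0,0,0],"turn":[0,0,0.12]}
  ]
}}

```text
time: 4.12
position: [0.4927, -0.2997, 0.2511]
orientation: [-0.0, 0.652, 0.758, 0.0]
force: [0.9, -0.2, 0.1]
opening: 0.997
finger_force: 0.0
```

Emit:
{"fn": "arm_command", "kwargs": {
  "deltas": [
    {"hand":0,"slide":[0,0,0],"turn":[0,0,0.12]},
    {"hand":0,"slide":[0,0,0],"turn":[0,0,0.12]},
    {"hand":0,"slide":[0,0,0],"turn":[0,0,0.12]},
    {"hand":0,"slide":[0,0,0],"turn":[0,0,0.12]},
    {"hand":0,"slide":[0,0,0],"turn":[0,0,0.12]},
    {"hand":0,"slide":[0,0,0],"turn":[0,0,0.12]},
    {"hand":0,"slide":[0,0,0],"turn":[0,0,0.12]},
    {"hand":0,"slide":[0,0,0],"turn":[0,0,0.12]},
    {"hand":0,"slide":[0,0,0],"turn":[0,0,0.12]},
    {"hand":0,"slide":[0,0,0],"turn":[0,0,0.12]}
  ]
}}

```text
time: 4.95
position: [0.4928, -0.2996, 0.2509]
orientation: [-0.001, 0.966, 0.257, 0.0]
force: [0.2, 0.3, -0.2]
opening: 1.001
finger_force: 0.0
```

Emit:
{"fn": "arm_command", "kwargs": {
  "deltas": [
    {"hand":0,"slide":[0,0,0],"turn":[0,0,0.12]},
    {"hand":0,"slide":[0,0,0],"turn":[0,0,0.12]},
    {"hand":0,"slide":[0,0,0],"turn":[0,0,0.12]},
    {"hand":0,"slide":[0,0,0],"turn":[0,0,0.12]},
    {"hand":0,"slide":[0,0,0],"turn":[0,0,0.09]},
    {"hand":0,"slide":[0,0,0],"turn":[0,0,0]},
    {"hand":0,"slide":[0,0,0],"turn":[0,0,0]}
  ]
}}

```text
time: 5.53
position: [0.4924, -0.3003, 0.2507]
orientation: [-0.0, 1.0, -0.021, -0.0]
force: [0.4, 0.0, 0.3]
opening: 1.0
finger_force: 0.0
```

```bash
python3 - <<'E'
from h import *
s=robot.state(); print(s["time"],s["position"],s["joints"].round(2)); M=rot(s["orientation"]).as_matrix(); print(M.round(3))
p=robot.snapshot("wrist"); cv2.imwrite("pics/w2.png",p["pixels"]); P=cloud(p); np.save("w2.npy",P)
for t in["bar","mat"]:
    for m in robot.masks_of(p,t)[:1]:
        q=P[m["region"]&(p["range_z"]>0)]
        print(t,m["confidence"],m["rect"],fit(q),np.percentile(q[:,2],[5,50,95]).round(4))
        if t=="bar":
            h=q[(q[:,2]>.033)&(q[:,2]<.042)]; print("handle",fit(h),np.median(h[:,2]))
            n=q[(q[:,2]>.021)&(q[:,2]<.030)]; print("nose",fit(n),np.median(n[:,2]))
E
```

```text
5.5333 [ 0.49244076 -0.30027843  0.2507131 ] [-0.27  0.63  1.12  1.96 -0.68  1.   -0.43]
[[ 0.999 -0.043 -0.001]
 [-0.043 -0.999  0.001]
 [-0.001 -0.001 -1.   ]]
bar 0.8 [314.5, 33.8, 26.9, 176.6] (array([ 538.5, -307. ]), array([ 25. , 179.6]), 85.5) [0.0247 0.0352 0.0377]
handle (array([ 488.6, -303.3]), array([23.8, 79.1]), 87.1) 0.03661738967993461
nose (array([ 576.9, -307.5]), array([102.7,  20.1]), 0.0) 0.02573962578533215
mat 0.86 [237.3, 0.8, 146.0, 217.2] (array([ 547.6, -292.7]), array([237.7, 151. ]), 0.3) [0.0014 0.0028 0.0041]
```

View pics/w2.png

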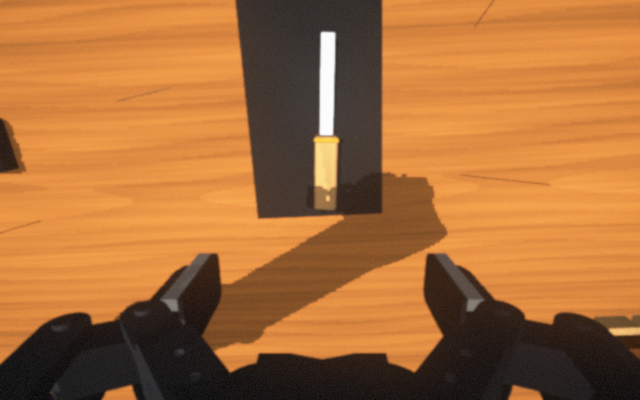

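The view shows the bar on the mat, with its handle at (325, 172) and its nose tip at (328, 33). The fingers are already aligned within 0.5°. Descending and gripping.

Emit:
{"fn": "arm_command", "kwargs": {
  "deltas": [
    {"hand":0,"slide":[0.0072,0.0017,0.036],"turn":[0,0,0]},
    {"hand":0,"slide":[0.0072,0.0016,0.036],"turn":[0,0,-0.0]},
    {"hand":0,"slide":[0,0,0.036],"turn":[0,0,0]},
    {"hand":0,"slide":[0,0,0.036],"turn":[0,0,0]},
    {"hand":0,"slide":[0,0,0.036],"turn":[0,0,0]},
    {"hand":0,"slide":[0,0,0.032],"turn":[0,0,0]},
    {"hand":0,"slide":[0,0,0.02],"turn":[0,0,0]},
    {"hand":0,"slide":[0,0,0.013],"turn":[0,0,0.005]},
    {"hand":0,"slide":[0,0,0],"turn":[0,0,0]},
    {"hand":0.3,"slide":[0,0,0],"turn":[0,0,0]}
  ]
}}

```text
time: 6.52
position: [0.5056, -0.306, 0.0061]
orientation: [-0.0, 1.0, -0.026, -0.0]
force: [0.4, -0.1, 0.6]
opening: 0.884
finger_force: 0.0
```

Emit:
{"fn": "arm_command", "kwargs": {
  "deltas": [
    {"hand":1,"slide":[0,0,0],"turn":[0,0,0]},
    {"hand":1,"slide":[0,0,0],"turn":[0,0,0]},
    {"hand":1,"slide":[0,0,0],"turn":[0,0,0]},
    {"hand":1,"slide":[0,0,0],"turn":[0,0,0]},
    {"hand":1,"slide":[0,0,0],"turn":[0,0,0]},
    {"hand":1,"slide":[0,0,0],"turn":[0,0,0]},
    {"hand":1,"slide":[0,0,0],"turn":[0,0,0]},
    {"hand":1,"slide":[0,0,0],"turn":[0,0,0]}
  ]
}}

```text
time: 7.18
position: [0.5064, -0.3064, 0.0074]
orientation: [0.0, 1.0, -0.027, 0.001]
force: [-0.1, 1.0, 6.1]
opening: 0.268
finger_force: 59.9
```

Emit:
{"fn": "arm_command", "kwargs": {
  "deltas": [
    {"hand":1,"slide":[0,0,-0.02],"turn":[0,0,0]},
    {"hand":1,"slide":[0,0,-0.03],"turn":[0,0,0]},
    {"hand":1,"slide":[0,0,-0.03],"turn":[0,0,0]},
    {"hand":1,"slide":[0,0,-0.02],"turn":[0,0,0]},
    {"hand":1,"slide":[0.0037,-0.034,0],"turn":[0,0,0]},
    {"hand":1,"slide":[0.0037,-0.034,0],"turn":[0,0,0]},
    {"hand":1,"slide":[0.0037,-0.034,0],"turn":[0,0,0]},
    {"hand":1,"slide":[0.0037,-0.034,0],"turn":[0,0,0]},
    {"hand":1,"slide":[0.0037,-0.034,0],"turn":[0,0,0]},
    {"hand":1,"slide":[0.0037,-0.034,0],"turn":[0,0,0]}
  ]
}}

```text
time: 8.02
position: [0.5384, -0.1016, 0.1062]
orientation: [-0.0, 1.0, -0.027, -0.0]
force: [-0.2, 0.4, -2.0]
opening: 0.266
finger_force: 59.2
```

Emit:
{"fn": "arm_command", "kwargs": {
  "deltas": [
    {"hand":1,"slide":[0,0,0],"turn":[0,0,-0.12]},
    {"hand":1,"slide":[0,0,0],"turn":[0,0,-0.12]},
    {"hand":1,"slide":[0,0,0],"turn":[0,0,-0.12]},
    {"hand":1,"slide":[0,0,0],"turn":[0,0,-0.12]},
    {"hand":1,"slide":[0,0,0],"turn":[0,0,-0.12]},
    {"hand":1,"slide":[0,0,0],"turn":[0,0,-0.12]},
    {"hand":1,"slide":[0,0,0],"turn":[0,0,-0.12]},
    {"hand":1,"slide":[0,0,0],"turn":[0,0,-0.12]},
    {"hand":1,"slide":[0,0,0],"turn":[0,0,-0.12]},
    {"hand":1,"slide":[0,0,0],"turn":[0,0,-0.12]}
  ]
}}

```text
time: 8.85
position: [0.5383, -0.1034, 0.1063]
orientation: [-0.0, 0.838, 0.545, -0.0]
force: [0.1, 0.3, -1.6]
opening: 0.277
finger_force: 59.3
```

Emit:
{"fn": "arm_command", "kwargs": {
  "deltas": [
    {"hand":1,"slide":[0,0,0],"turn":[0,0,-0.12]},
    {"hand":1,"slide":[0,0,0],"turn":[0,0,-0.12]},
    {"hand":1,"slide":[0,0,0],"turn":[0,0,-0.12]},
    {"hand":1,"slide":[0,0,0],"turn":[0,0,-0.11]},
    {"hand":1,"slide":[0,0,0],"turn":[0,0,0]},
    {"hand":1,"slide":[0,0,0],"turn":[0,0,0]},
    {"hand":1,"slide":[0,0,0],"turn":[0,0,0]}
  ]
}}

```text
time: 9.43
position: [0.5384, -0.1035, 0.1063]
orientation: [-0.0, 0.692, 0.722, -0.0]
force: [0.1, -0.3, -1.8]
opening: 0.27
finger_force: 59.3
```

```bash
cat > look.py <<'E'
from h import *
import sys
O=np.array([528.2,127.6])/1000; a=np.radians(92.7); d=np.array([np.cos(a),np.sin(a)]); n=np.array([-d[1],d[0]])
J=lambda X: np.c_[(X[:,:2]-O)@d,(X[:,:2]-O)@n,X[:,2]]*1000
s=robot.state(); M=rot(s["orientation"]).as_matrix()
print("t",s["time"],"tcp jig mm",J(np.array([s["position"]])).round(1),"yaw",np.degrees(np.arctan2(M[1,0],M[0,0])).round(2),"F",s["force"].round(1),"j",s["joints"].round(2),"tz",M[:,2].round(3))
p=robot.snapshot("wrist"); cv2.imwrite(f"pics/{sys.argv[1]}.png",p["pixels"]); P=cloud(p); np.save(sys.argv[1]+".npy",P)
for t in["bar","key","jig"]:
    for m in robot.masks_of(p,t)[:1]:
        q=J(P[m["region"]&(p["range_z"]>0)])
        print(t,round(m["confidence"],2),m["rect"],"x,y,z pct 2/50/98",np.percentile(q,[2,50,98],axis=0).round(1).tolist())
        if t=="bar":
            tcp=J(np.array([s["position"]]))[0]
            r=q[q[:,0]>tcp[0]+35]
            if len(r)>20:
                for k in np.arange(tcp[0]+40,r[:,0].max(),15):
                    g=r[abs(r[:,0]-k)<7]
                    if len(g): print("  nose x%.0f y %s zmed %.1f"%(k,np.percentile(g[:,1],[3,50,97]).round(1),np.percentile(g[:,2],60)))
        if t=="jig":
            h=q[q[:,2]>60]
            if len(h): print("  hood x %s y %s"%(np.percentile(h[:,0],[1,99]).round(1),np.percentile(h[:,1],[1,99]).round(1)))
E
python3 look.py w3
```

```text
t 9.4333 tcp jig mm [[-231.3    0.7  106.3]] yaw 92.49 F [ 0.1 -0.3 -1.8] j [-0.24  0.61  0.49  2.11 -0.54  0.54  0.69] tz [-0. -0. -1.]
bar 0.91 [286.5, 0.9, 72.9, 358.6] x,y,z pct 2/50/98 [[-256.0, -10.1, 120.1], [-205.6, 0.8, 125.3], [-132.8, 11.8, 136.8]]
  nose x-191 y [-5.7  0.9  7.3] zmed 124.6
  nose x-176 y [-5.6  0.9  7. ] zmed 124.6
  nose x-161 y [-6.1  0.5  7.1] zmed 124.6
  nose x-146 y [-5.9  0.5  7.2] zmed 124.6
  nose x-131 y [-5.8  0.4  7. ] zmed 124.6
  nose x-101 y [-13.5 -13.4 -13.3] zmed -0.7
jig 0.48 [193.0, 334.2, 288.8, 65.8] x,y,z pct 2/50/98 [[-413.5, -132.5, 1.6], [-364.5, -28.6, 2.9], [-221.7, 112.5, 188.8]]
  hood x [-257.7 -214. ] y [-45.8  37.2]
```

View pics/w3.png

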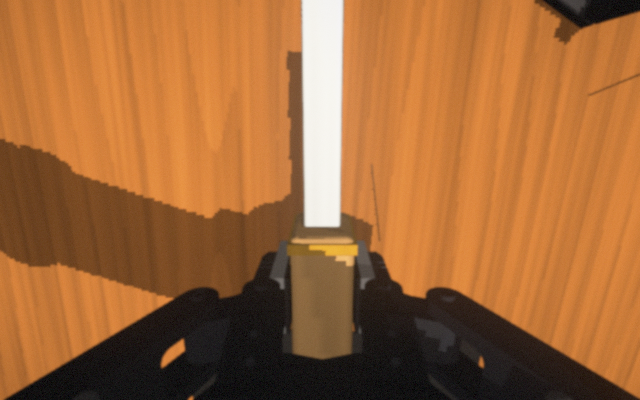

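The wrist view shows the bar held level with its nose straight ahead (columns 303–342). The nose is 0.6 mm off the channel axis and its centre is 12.3 mm above the TCP. Lowering it in front of the channel.

Emit:
{"fn": "arm_command", "kwargs": {
  "deltas": [
    {"hand":1,"slide":[0,0.0007,0.03],"turn":[0,0,0]},
    {"hand":1,"slide":[0,0,0.03],"turn":[0,0,0]},
    {"hand":1,"slide":[0,0,0.02],"turn":[0,0,0]},
    {"hand":1,"slide":[0,0,0.0085],"turn":[0,0,0]},
    {"hand":1,"slide":[0.005,0,0],"turn":[0,0,0]},
    {"hand":1,"slide":[0.01,0,0],"turn":[0,0,0]},
    {"hand":1,"slide":[0.007,0,0],"turn":[0,0,0]},
    {"hand":1,"slide":[0,0,0],"turn":[0,0,0]},
    {"hand":1,"slide":[0,0,0],"turn":[0,0,0]}
  ]
}}

```text
time: 10.38
position: [0.5392, -0.0802, 0.0188]
orientation: [0.001, 0.69, 0.724, 0.001]
force: [0.2, 0.4, -1.4]
opening: 0.268
finger_force: 59.4
```

```bash
python3 look.py w4
```

```text
t 10.3833 tcp jig mm [[-208.1   -1.2   18.8]] yaw 92.77 F [ 0.2  0.4 -1.4] j [-0.17  0.74  0.33  2.14 -0.67  0.36  0.76] tz [ 0.002  0.    -1.   ]
bar 0.61 [286.3, 0.1, 72.9, 358.1] x,y,z pct 2/50/98 [[-232.7, -11.7, 35.1], [-182.4, -0.8, 38.0], [-109.6, 9.9, 49.4]]
  nose x-168 y [-7.4 -0.7  5.7] zmed 37.3
  nose x-153 y [-7.2 -0.7  5.8] zmed 37.3
  nose x-138 y [-7.4 -1.   5.6] zmed 37.2
  nose x-123 y [-7.4 -1.   5.8] zmed 37.2
  nose x-108 y [-7.2 -0.9  5.6] zmed 37.2
```

View pics/w4.png

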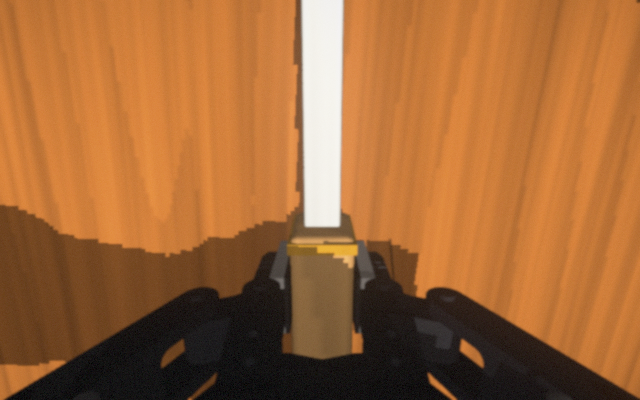

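The nose is level and clear of the jig, with the tip about 12 mm short of the key. Advancing slowly.

Emit:
{"fn": "arm_command", "kwargs": {
  "deltas": [
    {"hand":1,"slide":[0.002,-0.0008,0],"turn":[0,0,0]},
    {"hand":1,"slide":[0.002,0,0],"turn":[0,0,0]},
    {"hand":1,"slide":[0.002,0,0],"turn":[0,0,0]},
    {"hand":1,"slide":[0.0015,0,0],"turn":[0,0,0]},
    {"hand":1,"slide":[0.0015,0,0],"turn":[0,0,0]},
    {"hand":1,"slide":[0.0015,0,0],"turn":[0,0,0]},
    {"hand":1,"slide":[0.0015,0,0],"turn":[0,0,0]},
    {"hand":1,"slide":[0.0015,0,0],"turn":[0,0,0]},
    {"hand":1,"slide":[0.0015,0,0],"turn":[0,0,0]},
    {"hand":1,"slide":[0.0015,0,0],"turn":[0,0,0]}
  ]
}}

```text
time: 11.42
position: [0.5369, -0.0654, 0.0179]
orientation: [0.0, 0.691, 0.723, -0.0]
force: [0.4, -1.1, -2.5]
opening: 0.276
finger_force: 59.4
```

Emit:
{"fn": "arm_command", "kwargs": {
  "deltas": [
    {"hand":1,"slide":[0.0015,0,0],"turn":[0,0,0]},
    {"hand":1,"slide":[0.0015,0,0],"turn":[0,0,0]},
    {"hand":1,"slide":[0.0015,0,0],"turn":[0,0,0]},
    {"hand":1,"slide":[0.0015,0,0],"turn":[0,0,0]}
  ]
}}

```text
time: 11.75
position: [0.5366, -0.059, 0.0178]
orientation: [0.0, 0.691, 0.723, -0.0]
force: [1.1, -1.0, -2.2]
opening: 0.269
finger_force: 59.4
```

```bash
cat > top.py <<'E'
from h import *
O=np.array([528.2,127.6])/1000; a=np.radians(92.7); d=np.array([np.cos(a),np.sin(a)]); n=np.array([-d[1],d[0]])
s=robot.state(); v=s["position"][:2]-O; print(s["time"],"tcp jig",v@d*1000,v@n*1000,"F",s["force"].round(1),"Fx jig",s["force"][:2]@d)
for c in("top","scene"):
    p=robot.snapshot(c); P=cloud(p)
    B=p["pixels"].astype(int); J=(P[...,:2]-O); x=J@d*1000; y=J@n*1000
    g=(B[...,0]-B[...,2]>25)&(abs(y)<20)&(x>-90)&(x<10)&(P[...,2]>.03)
    print(c,"key blue x",np.percentile(x[g],[2,50,98]).round(1) if g.sum()>5 else None,"y",np.median(y[g]).round(1) if g.sum()>5 else None,g.sum())
E
python3 top.py
```

```text
11.75 tcp jig -186.73926683885082 0.4459510210707307 F [ 1.1 -1.  -2.2] Fx jig -1.0738189039423134
top key blue x [-62.  -39.1 -15.9] y 0.5 174
scene key blue x [-61.6 -38.3 -15. ] y -8.2 103
```

In contact: the key is moving with the tip at about 1 N. I'll continue to short of the nearest possible stop (front end = TCP + 172.3).

Emit:
{"fn": "arm_command", "kwargs": {
  "deltas": [
    {"hand":1,"slide":[0.0015,0,0],"turn":[0,0,0]},
    {"hand":1,"slide":[0.0015,0,0],"turn":[0,0,0]},
    {"hand":1,"slide":[0.0015,0,0],"turn":[0,0,0]},
    {"hand":1,"slide":[0.0015,0,0],"turn":[0,0,0]},
    {"hand":1,"slide":[0.0015,0,0],"turn":[0,0,0]},
    {"hand":1,"slide":[0.0015,0,0],"turn":[0,0,0]},
    {"hand":1,"slide":[0.0015,0,0],"turn":[0,0,0]},
    {"hand":1,"slide":[0.0015,0,0],"turn":[0,0,0]},
    {"hand":1,"slide":[0.0015,0,0],"turn":[0,0,0]},
    {"hand":1,"slide":[0.0015,0,0],"turn":[0,0,0]}
  ]
}}

```text
time: 12.68
position: [0.5359, -0.044, 0.0178]
orientation: [0.0, 0.691, 0.723, 0.0]
force: [0.8, -1.4, -1.6]
opening: 0.273
finger_force: 59.3
```

Emit:
{"fn": "arm_command", "kwargs": {
  "deltas": [
    {"hand":1,"slide":[0.001,0,0],"turn":[0,0,0]},
    {"hand":1,"slide":[0.001,0,0],"turn":[0,0,0]},
    {"hand":1,"slide":[0.001,0,0],"turn":[0,0,0]},
    {"hand":1,"slide":[0.001,0,0],"turn":[0,0,0]},
    {"hand":1,"slide":[0.001,0,0],"turn":[0,0,0]},
    {"hand":1,"slide":[0.001,0,0],"turn":[0,0,0]},
    {"hand":1,"slide":[0.001,0,0],"turn":[0,0,0]}
  ]
}}

```text
time: 13.27
position: [0.5355, -0.037, 0.0178]
orientation: [0.0, 0.691, 0.723, -0.0]
force: [-0.0, -0.7, -1.9]
opening: 0.272
finger_force: 59.3
```

Emit:
{"fn": "arm_command", "kwargs": {
  "deltas": [
    {"hand":1,"slide":[0.001,0,0],"turn":[0,0,0]},
    {"hand":1,"slide":[0.001,0,0],"turn":[0,0,0]},
    {"hand":1,"slide":[0.001,0,0],"turn":[0,0,0]},
    {"hand":1,"slide":[0.001,0,0],"turn":[0,0,0]},
    {"hand":1,"slide":[0.001,0,0],"turn":[0,0,0]},
    {"hand":1,"slide":[0.001,0,0],"turn":[0,0,0]}
  ]
}}

```text
time: 13.77
position: [0.5356, -0.0318, 0.018]
orientation: [0.001, 0.691, 0.723, -0.0]
force: [-0.2, -3.6, -1.1]
opening: 0.268
finger_force: 59.3
```

Emit:
{"fn": "arm_command", "kwargs": {
  "deltas": [
    {"hand":1,"slide":[0.001,0,0],"turn":[0,0,0]},
    {"hand":1,"slide":[0.001,0,0],"turn":[0,0,0]},
    {"hand":1,"slide":[0.001,0,0],"turn":[0,0,0]},
    {"hand":1,"slide":[0.001,0,0],"turn":[0,0,0]},
    {"hand":1,"slide":[0.001,0,0],"turn":[0,0,0]},
    {"hand":1,"slide":[0.001,0,0],"turn":[0,0,0]}
  ]
}}

```text
time: 14.27
position: [0.535, -0.025, 0.0178]
orientation: [0.0, 0.691, 0.723, 0.0]
force: [0.7, -3.3, -0.9]
opening: 0.273
finger_force: 59.3
```

```bash
python3 top.py
```

```text
14.2667 tcp jig -152.70602270310468 0.3530527878829269 F [ 0.7 -3.3 -0.9] Fx jig -3.366255804694812
top key blue x [-27.6 -15.5  -2.1] y 0.3 102
scene key blue x [-27.  -15.4  -0.4] y -9.2 57
```

Emit:
{"fn": "arm_command", "kwargs": {
  "deltas": [
    {"hand":1,"slide":[0.001,0,0],"turn":[0,0,0]},
    {"hand":1,"slide":[0.001,0,0],"turn":[0,0,0]},
    {"hand":1,"slide":[0.001,0,0],"turn":[0,0,0]},
    {"hand":1,"slide":[0.0005,0,0],"turn":[0,0,0]}
  ]
}}

```text
time: 14.7
position: [0.5349, -0.0214, 0.0178]
orientation: [0.0, 0.691, 0.723, 0.0]
force: [0.9, -2.5, -1.8]
opening: 0.271
finger_force: 59.3
```

Emit:
{"fn": "arm_command", "kwargs": {
  "deltas": [
    {"hand":1,"slide":[0.0005,0,0],"turn":[0,0,0]},
    {"hand":1,"slide":[0.0005,0,0],"turn":[0,0,0]},
    {"hand":1,"slide":[0.0005,0,0],"turn":[0,0,0]}
  ]
}}

```text
time: 14.95
position: [0.5348, -0.0201, 0.0178]
orientation: [0.0, 0.691, 0.723, 0.0]
force: [1.0, -3.5, -2.1]
opening: 0.269
finger_force: 59.3
```

Emit:
{"fn": "arm_command", "kwargs": {
  "deltas": [
    {"hand":1,"slide":[0.0005,0,0],"turn":[0,0,0]},
    {"hand":1,"slide":[0.0005,0,0],"turn":[0,0,0]},
    {"hand":1,"slide":[0.0005,0,0],"turn":[0,0,0]}
  ]
}}

```text
time: 15.2
position: [0.5347, -0.0186, 0.0178]
orientation: [0.0, 0.691, 0.723, 0.0]
force: [1.4, -3.2, -1.0]
opening: 0.271
finger_force: 59.3
```

Emit:
{"fn": "arm_command", "kwargs": {
  "deltas": [
    {"hand":1,"slide":[0.0005,0,0],"turn":[0,0,0]},
    {"hand":1,"slide":[0.0005,0,0],"turn":[0,0,0]},
    {"hand":1,"slide":[0.0005,0,0],"turn":[0,0,0]}
  ]
}}

```text
time: 15.45
position: [0.5347, -0.0171, 0.0178]
orientation: [0.0, 0.691, 0.723, 0.0]
force: [1.0, -3.1, -1.1]
opening: 0.272
finger_force: 59.3
```

Emit:
{"fn": "arm_command", "kwargs": {
  "deltas": [
    {"hand":1,"slide":[0.0005,0,0],"turn":[0,0,0]},
    {"hand":1,"slide":[0.0005,0,0],"turn":[0,0,0]},
    {"hand":1,"slide":[0.0005,0,0],"turn":[0,0,0]}
  ]
}}

```text
time: 15.7
position: [0.5346, -0.0156, 0.0178]
orientation: [0.0, 0.691, 0.723, 0.0]
force: [0.5, -3.5, -1.0]
opening: 0.27
finger_force: 59.3
```

Emit:
{"fn": "arm_command", "kwargs": {
  "deltas": [
    {"hand":1,"slide":[0.0005,0,0],"turn":[0,0,0]},
    {"hand":1,"slide":[0.0005,0,0],"turn":[0,0,0]},
    {"hand":1,"slide":[0.0005,0,0],"turn":[0,0,0]}
  ]
}}

```text
time: 15.95
position: [0.5345, -0.014, 0.0178]
orientation: [0.0, 0.691, 0.723, 0.0]
force: [1.3, -2.9, -0.6]
opening: 0.273
finger_force: 59.3
```

Emit:
{"fn": "arm_command", "kwargs": {
  "deltas": [
    {"hand":1,"slide":[0.0005,0,0],"turn":[0,0,0]},
    {"hand":1,"slide":[0.0005,0,0],"turn":[0,0,0]},
    {"hand":1,"slide":[0.0005,0,0],"turn":[0,0,0]}
  ]
}}

```text
time: 16.2
position: [0.5345, -0.0126, 0.0179]
orientation: [0.0, 0.691, 0.723, 0.0]
force: [0.9, -2.9, -1.3]
opening: 0.271
finger_force: 59.3
```

Emit:
{"fn": "arm_command", "kwargs": {
  "deltas": [
    {"hand":1,"slide":[0.0005,0,0],"turn":[0,0,0]},
    {"hand":1,"slide":[0.0005,0,0],"turn":[0,0,0]},
    {"hand":1,"slide":[0.0005,0,0],"turn":[0,0,0]}
  ]
}}

```text
time: 16.45
position: [0.5344, -0.011, 0.0178]
orientation: [0.0, 0.691, 0.723, 0.0]
force: [0.8, -1.8, -1.5]
opening: 0.268
finger_force: 59.3
```

Emit:
{"fn": "arm_command", "kwargs": {
  "deltas": [
    {"hand":1,"slide":[0.0005,0,0],"turn":[0,0,0]},
    {"hand":1,"slide":[0.0005,0,0],"turn":[0,0,0]},
    {"hand":1,"slide":[0.0005,0,0],"turn":[0,0,0]}
  ]
}}

```text
time: 16.7
position: [0.5343, -0.0095, 0.0178]
orientation: [0.0, 0.691, 0.723, 0.0]
force: [0.2, -2.7, -1.6]
opening: 0.271
finger_force: 59.4
```

Emit:
{"fn": "arm_command", "kwargs": {
  "deltas": [
    {"hand":1,"slide":[0.0005,0,0],"turn":[0,0,0]},
    {"hand":1,"slide":[0.0005,0,0],"turn":[0,0,0]},
    {"hand":1,"slide":[0.0005,0,0],"turn":[0,0,0]}
  ]
}}

```text
time: 16.95
position: [0.5342, -0.008, 0.0178]
orientation: [0.0, 0.691, 0.723, 0.0]
force: [1.1, -2.2, -1.7]
opening: 0.27
finger_force: 59.4
```

Emit:
{"fn": "arm_command", "kwargs": {
  "deltas": [
    {"hand":1,"slide":[0.0005,0,0],"turn":[0,0,0]},
    {"hand":1,"slide":[0.0005,0,0],"turn":[0,0,0]},
    {"hand":1,"slide":[0.0005,0,0],"turn":[0,0,0]}
  ]
}}

```text
time: 17.2
position: [0.5342, -0.0065, 0.0178]
orientation: [0.0, 0.691, 0.723, 0.0]
force: [1.6, -4.2, -1.8]
opening: 0.273
finger_force: 59.4
```

Emit:
{"fn": "arm_command", "kwargs": {
  "deltas": [
    {"hand":1,"slide":[0.0005,0,0],"turn":[0,0,0]},
    {"hand":1,"slide":[0.0005,0,0],"turn":[0,0,0]}
  ]
}}

```text
time: 17.37
position: [0.5341, -0.0055, 0.0178]
orientation: [0.0, 0.691, 0.723, 0.0]
force: [1.9, -2.8, -1.2]
opening: 0.275
finger_force: 59.4
```

Emit:
{"fn": "arm_command", "kwargs": {
  "deltas": [
    {"hand":1,"slide":[0.0005,0,0],"turn":[0,0,0]},
    {"hand":1,"slide":[0.0005,0,0],"turn":[0,0,0]},
    {"hand":1,"slide":[0.0005,0,0],"turn":[0,0,0]}
  ]
}}

```text
time: 17.62
position: [0.534, -0.0041, 0.0178]
orientation: [0.0, 0.691, 0.723, 0.0]
force: [0.8, -2.2, -2.5]
opening: 0.268
finger_force: 59.4
```

Emit:
{"fn": "arm_command", "kwargs": {
  "deltas": [
    {"hand":1,"slide":[0.0005,0,0],"turn":[0,0,0]},
    {"hand":1,"slide":[0.0005,0,0],"turn":[0,0,0]},
    {"hand":1,"slide":[0.0005,0,0],"turn":[0,0,0]}
  ]
}}

```text
time: 17.87
position: [0.534, -0.0026, 0.0178]
orientation: [-0.0, 0.691, 0.723, 0.0]
force: [0.4, -1.8, -0.7]
opening: 0.271
finger_force: 59.3
```

Emit:
{"fn": "arm_command", "kwargs": {
  "deltas": [
    {"hand":1,"slide":[0.0005,0,0],"turn":[0,0,0]},
    {"hand":1,"slide":[0.0005,0,0],"turn":[0,0,0]},
    {"hand":1,"slide":[0.0005,0,0],"turn":[0,0,0]}
  ]
}}

```text
time: 18.12
position: [0.5338, -0.0011, 0.0178]
orientation: [-0.0, 0.691, 0.723, -0.0]
force: [1.3, -2.3, -1.2]
opening: 0.269
finger_force: 59.3
```

Emit:
{"fn": "arm_command", "kwargs": {
  "deltas": [
    {"hand":1,"slide":[0.0005,0,0],"turn":[0,0,0]},
    {"hand":1,"slide":[0.0005,0,0],"turn":[0,0,0]},
    {"hand":1,"slide":[0.0005,0,0],"turn":[0,0,0]}
  ]
}}

```text
time: 18.37
position: [0.5338, 0.0004, 0.0178]
orientation: [-0.0, 0.691, 0.723, -0.0]
force: [1.0, -1.9, -0.7]
opening: 0.271
finger_force: 59.3
```

Emit:
{"fn": "arm_command", "kwargs": {
  "deltas": [
    {"hand":1,"slide":[0.0005,0,0],"turn":[0,0,0]},
    {"hand":1,"slide":[0.0005,0,0],"turn":[0,0,0]},
    {"hand":1,"slide":[0.0005,0,0],"turn":[0,0,0]}
  ]
}}

```text
time: 18.62
position: [0.5337, 0.0019, 0.0178]
orientation: [0.0, 0.691, 0.723, 0.0]
force: [1.1, -3.0, -1.4]
opening: 0.271
finger_force: 59.3
```

Emit:
{"fn": "arm_command", "kwargs": {
  "deltas": [
    {"hand":1,"slide":[0.0005,0,0],"turn":[0,0,0]},
    {"hand":1,"slide":[0.0005,0,0],"turn":[0,0,0]},
    {"hand":1,"slide":[0.0005,0,0],"turn":[0,0,0]}
  ]
}}

```text
time: 18.87
position: [0.5338, 0.003, 0.0179]
orientation: [0.0, 0.691, 0.723, -0.0]
force: [0.5, -4.2, -0.5]
opening: 0.272
finger_force: 59.3
```

Emit:
{"fn": "arm_command", "kwargs": {
  "deltas": [
    {"hand":1,"slide":[0.0005,0,0],"turn":[0,0,0]}
  ]
}}

```text
time: 18.95
position: [0.5337, 0.0032, 0.0179]
orientation: [0.001, 0.691, 0.723, -0.0]
force: [2.3, -4.1, -1.4]
opening: 0.271
finger_force: 59.4
```

Emit:
{"fn": "arm_command", "kwargs": {
  "deltas": [
    {"hand":1,"slide":[0.0005,0,0],"turn":[0,0,0]},
    {"hand":1,"slide":[0.0005,0,0],"turn":[0,0,0]}
  ]
}}

```text
time: 19.12
position: [0.5338, 0.0033, 0.018]
orientation: [0.001, 0.691, 0.723, -0.0]
force: [1.6, -6.2, -0.8]
opening: 0.275
finger_force: 59.4
```

Emit:
{"fn": "arm_command", "kwargs": {
  "deltas": [
    {"hand":1,"slide":[0.0005,0,0],"turn":[0,0,0]},
    {"hand":1,"slide":[0.0005,0,0],"turn":[0,0,0]},
    {"hand":1,"slide":[0,0,0],"turn":[0,0,0]},
    {"hand":1,"slide":[0,0,0],"turn":[0,0,0]}
  ]
}}

```text
time: 19.45
position: [0.5337, 0.0034, 0.018]
orientation: [0.002, 0.691, 0.723, -0.001]
force: [1.4, -7.9, 0.1]
opening: 0.27
finger_force: 59.4
```

Emit:
{"fn": "arm_command", "kwargs": {
  "deltas": [
    {"hand":1,"slide":[0.0005,0,0],"turn":[0,0,0]},
    {"hand":1,"slide":[0.0005,0,0],"turn":[0,0,0]},
    {"hand":1,"slide":[0.0005,0,0],"turn":[0,0,0]},
    {"hand":1,"slide":[0,0,0],"turn":[0,0,0]},
    {"hand":1,"slide":[0,0,0],"turn":[0,0,0]}
  ]
}}

```text
time: 19.87
position: [0.5337, 0.0037, 0.0181]
orientation: [0.002, 0.692, 0.722, -0.001]
force: [0.5, -9.3, 0.6]
opening: 0.27
finger_force: 59.5
```

```bash
python3 top.py; python3 look.py w5
```

```text
19.8667 tcp jig -124.06098424790792 0.3912290504806069 F [ 0.5 -9.3  0.6] Fx jig -9.324473567167043
top key blue x None y None 0
scene key blue x [-89.7 -83.9  -0.2] y -10.7 19
t 19.9667 tcp jig mm [[-124.     0.3   18.1]] yaw 92.49 F [ 0.9 -8.4  0.4] j [-0.34  0.73  0.34  2.17 -0.71  0.35  0.64] tz [ 0.002 -0.005 -1.   ]
bar 0.57 [286.4, 0.0, 73.8, 357.8] x,y,z pct 2/50/98 [[-148.4, -10.1, 34.4], [-97.9, 0.5, 37.1], [-25.5, 11.5, 48.7]]
  nose x-84 y [-6.   0.7  7.1] zmed 36.4
  nose x-69 y [-5.9  0.3  6.8] zmed 36.4
  nose x-54 y [-6.1  0.6  6.9] zmed 36.3
  nose x-39 y [-6.2  0.2  6.9] zmed 36.3
  nose x-24 y [-6.3  0.2  6.7] zmed 36.2
jig 0.98 [233.1, 0.1, 176.2, 157.5] x,y,z pct 2/50/98 [[-73.1, -28.1, 18.7], [-45.9, -7.8, 33.4], [-22.6, 28.0, 36.8]]
```

The stall slope of about 7 N/mm and the rise to 9 N, above the 3 N rubbing force, match the sprung stop. Backing off slowly, then withdrawing.

Emit:
{"fn": "arm_command", "kwargs": {
  "deltas": [
    {"hand":1,"slide":[-0.001,0,0],"turn":[0,0,0]},
    {"hand":1,"slide":[-0.001,0,0],"turn":[0,0,0]},
    {"hand":1,"slide":[-0.001,0,0],"turn":[0,0,0]},
    {"hand":1,"slide":[-0.001,0,0],"turn":[0,0,0]},
    {"hand":1,"slide":[-0.001,0,0],"turn":[0,0,0]},
    {"hand":1,"slide":[-0.001,0,0],"turn":[0,0,0]},
    {"hand":1,"slide":[-0.001,0,0],"turn":[0,0,0]},
    {"hand":1,"slide":[-0.002,0,0],"turn":[0,0,0]},
    {"hand":1,"slide":[-0.004,0,0],"turn":[0,0,0]},
    {"hand":1,"slide":[-0.008,0,0],"turn":[0,0,0]}
  ]
}}

```text
time: 21.0
position: [0.534, -0.0123, 0.0176]
orientation: [-0.001, 0.69, 0.724, 0.0]
force: [-0.3, 0.2, -0.9]
opening: 0.27
finger_force: 59.3
```

Emit:
{"fn": "arm_command", "kwargs": {
  "deltas": [
    {"hand":1,"slide":[-0.012,0,0],"turn":[0,0,0]},
    {"hand":1,"slide":[-0.015,0,0],"turn":[0,0,0]},
    {"hand":1,"slide":[-0.015,0,0],"turn":[0,0,0]},
    {"hand":1,"slide":[-0.015,0,0],"turn":[0,0,0]},
    {"hand":1,"slide":[-0.015,0,0],"turn":[0,0,0]},
    {"hand":1,"slide":[-0.01,0,0],"turn":[0,0,0]},
    {"hand":1,"slide":[0,0,0],"turn":[0,0,0]},
    {"hand":1,"slide":[0,0,-0.03],"turn":[0,0,0]},
    {"hand":1,"slide":[0,0,-0.03],"turn":[0,0,0]},
    {"hand":1,"slide":[0,0,-0.025],"turn":[0,0,0]}
  ]
}}

```text
time: 21.83
position: [0.5377, -0.0951, 0.1037]
orientation: [-0.001, 0.691, 0.723, -0.0]
force: [0.4, -0.3, -1.5]
opening: 0.269
finger_force: 59.3
```

```bash
python3 - <<'E'
from h import *
s=robot.state(); print(s["time"],s["position"].round(4),s["force"].round(1),s["joints"].round(2))
p=robot.snapshot("scene"); v=cv2.resize(p["pixels"][150:250,290:430],None,fx=5,fy=5,interpolation=cv2.INTER_CUBIC); cv2.imwrite("pics/s2.png",v)
E
```

```text
21.8333 [ 0.5377 -0.0951  0.1037] [ 0.4 -0.3 -1.5] [-0.26  0.61  0.49  2.12 -0.56  0.54  0.69]
```

View pics/s2.png

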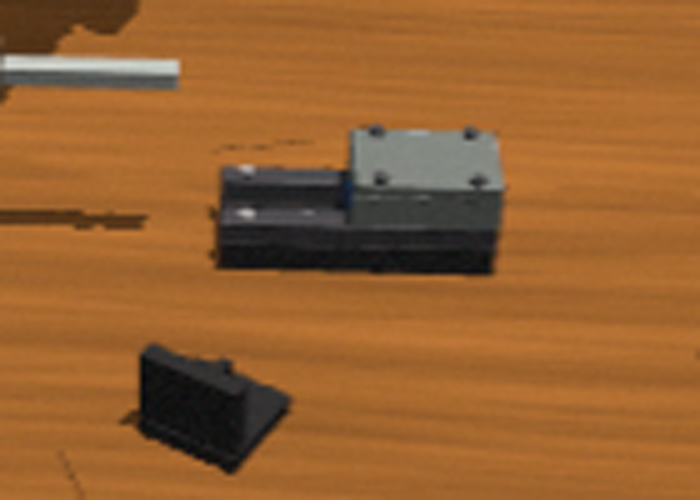

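The crop shows only a blue sliver of the key at the hood's mouth (345, 190), and the nose is clear. I'll take the bar back to the mat.

Emit:
{"fn": "arm_command", "kwargs": {
  "deltas": [
    {"hand":1,"slide":[0,0,0],"turn":[0,0,0.12]},
    {"hand":1,"slide":[0,0,0],"turn":[0,0,0.12]},
    {"hand":1,"slide":[0,0,0],"turn":[0,0,0.12]},
    {"hand":1,"slide":[0,0,0],"turn":[0,0,0.12]},
    {"hand":1,"slide":[0,0,0],"turn":[0,0,0.12]},
    {"hand":1,"slide":[0,0,0],"turn":[0,0,0.12]},
    {"hand":1,"slide":[0,0,0],"turn":[0,0,0.12]},
    {"hand":1,"slide":[0,0,0],"turn":[0,0,0.12]},
    {"hand":1,"slide":[0,0,0],"turn":[0,0,0.12]},
    {"hand":1,"slide":[0,0,0],"turn":[0,0,0.12]}
  ]
}}

```text
time: 22.72
position: [0.5379, -0.0944, 0.1024]
orientation: [-0.001, 0.979, 0.205, -0.0]
force: [0.1, -0.0, -2.1]
opening: 0.27
finger_force: 59.4
```

Emit:
{"fn": "arm_command", "kwargs": {
  "deltas": [
    {"hand":1,"slide":[0,0,0],"turn":[0,0,0.12]},
    {"hand":1,"slide":[0,0,0],"turn":[0,0,0.12]},
    {"hand":1,"slide":[0,0,0],"turn":[0,0,0.12]},
    {"hand":1,"slide":[0,0,0],"turn":[0,0,0.11]},
    {"hand":1,"slide":[-0.0035,0.034,0],"turn":[0,0,0]},
    {"hand":1,"slide":[-0.0035,0.034,0],"turn":[0,0,0]},
    {"hand":1,"slide":[-0.0035,0.034,0],"turn":[0,0,0]},
    {"hand":1,"slide":[-0.0035,0.034,0],"turn":[0,0,0]},
    {"hand":1,"slide":[-0.0035,0.034,0],"turn":[0,0,0]},
    {"hand":1,"slide":[-0.0035,0.034,0],"turn":[0,0,0]}
  ]
}}

```text
time: 23.55
position: [0.5061, -0.2984, 0.1022]
orientation: [-0.001, 1.0, -0.026, -0.0]
force: [1.5, -0.5, -1.2]
opening: 0.27
finger_force: 59.5
```

Emit:
{"fn": "arm_command", "kwargs": {
  "deltas": [
    {"hand":1,"slide":[0,0,0.03],"turn":[0,0,0]},
    {"hand":1,"slide":[0,0,0.03],"turn":[0,0,0]},
    {"hand":1,"slide":[0,0,0.02],"turn":[0,0,0]},
    {"hand":1,"slide":[0,0,0.008],"turn":[0,0,0]},
    {"hand":1,"slide":[0,0,0],"turn":[0,0,0]},
    {"hand":1,"slide":[0,0,0],"turn":[0,0,0]}
  ]
}}

```text
time: 24.05
position: [0.5065, -0.2978, 0.0149]
orientation: [-0.0, 1.0, -0.026, -0.0]
force: [-0.9, -0.6, -0.1]
opening: 0.265
finger_force: 59.6
```

Emit:
{"fn": "arm_command", "kwargs": {
  "deltas": [
    {"hand":1,"slide":[0,0,0.002],"turn":[0,0,0]},
    {"hand":1,"slide":[0,0,0.002],"turn":[0,0,0]},
    {"hand":1,"slide":[0,0,0.002],"turn":[0,0,0]},
    {"hand":1,"slide":[0,0,0.0015],"turn":[0,0,0]},
    {"hand":1,"slide":[0,0,0],"turn":[0,0,0]},
    {"hand":1,"slide":[0,0,0],"turn":[0,0,0]}
  ]
}}

```text
time: 24.55
position: [0.5065, -0.2981, 0.0075]
orientation: [0.0, 1.0, -0.027, 0.0]
force: [-0.6, -0.6, -1.6]
opening: 0.275
finger_force: 59.6
```

Emit:
{"fn": "arm_command", "kwargs": {
  "deltas": [
    {"hand":1,"slide":[0,0,0.0007],"turn":[0,0,0]},
    {"hand":1,"slide":[0,0,0.0007],"turn":[0,0,0]},
    {"hand":1,"slide":[0,0,0],"turn":[0,0,0]},
    {"hand":1,"slide":[0,0,0],"turn":[0,0,0]}
  ]
}}

```text
time: 24.88
position: [0.5065, -0.2981, 0.0074]
orientation: [-0.001, 1.0, -0.027, 0.001]
force: [-1.1, 2.4, 9.7]
opening: 0.272
finger_force: 61.2
```

The bar is on the mat. Releasing and rising.

Emit:
{"fn": "arm_command", "kwargs": {
  "deltas": [
    {"hand":0.5,"slide":[0,0,-0.001],"turn":[0,0,0]},
    {"hand":0.4,"slide":[0,0,0],"turn":[0,0,0]},
    {"hand":0.2,"slide":[0,0,0],"turn":[0,0,0]},
    {"hand":0,"slide":[0,0,0],"turn":[0,0,0]},
    {"hand":0,"slide":[0,0,0],"turn":[0,0,0]},
    {"hand":0,"slide":[0,0,0],"turn":[0,0,0]},
    {"hand":0,"slide":[0,0,0],"turn":[0,0,0]},
    {"hand":0,"slide":[0,0,0],"turn":[0,0,0]}
  ]
}}

```text
time: 25.55
position: [0.5064, -0.2981, 0.0068]
orientation: [-0.0, 1.0, -0.027, -0.0]
force: [0.5, 0.0, 0.8]
opening: 0.998
finger_force: 0.0
```

Emit:
{"fn": "arm_command", "kwargs": {
  "deltas": [
    {"hand":0,"slide":[0,0,-0.01],"turn":[0,0,0]},
    {"hand":0,"slide":[0,0,-0.02],"turn":[0,0,0]},
    {"hand":0,"slide":[0,0,-0.035],"turn":[0,0,0]},
    {"hand":0,"slide":[0,0,-0.035],"turn":[0,0,0]},
    {"hand":0,"slide":[0,0,-0.035],"turn":[0,0,0]},
    {"hand":0,"slide":[0,0,-0.035],"turn":[0,0,0]},
    {"hand":0,"slide":[0,0,-0.03],"turn":[0,0,0]},
    {"hand":0,"slide":[0,0,0],"turn":[0,0,0]}
  ]
}}

```text
time: 26.22
position: [0.5084, -0.3015, 0.2135]
orientation: [0.003, 1.0, -0.027, 0.005]
force: [0.1, -0.5, 0.3]
opening: 1.002
finger_force: 0.0
```

```bash
python3 - <<'E'
from h import *
s=robot.state(); print(s["time"],s["position"].round(3),s["opening"])
p=robot.snapshot("wrist"); P=cloud(p)
for m in robot.masks_of(p,"bar")[:1]:
    q=P[m["region"]]; print(m["confidence"],fit(q),np.percentile(q[:,2],[5,50,95]).round(4))
p=robot.snapshot("top"); a=p["pixels"][110:260,120:500]; cv2.imwrite("pics/t2.png",cv2.resize(a,None,fx=2,fy=2))
E
```

```text
26.2167 [ 0.508 -0.301  0.214] 1.001774286393493
0.76 (array([ 532.3, -298.7]), array([ 25.4, 193.6]), 86.6) [0.0246 0.0347 0.0378]
```

View pics/t2.png

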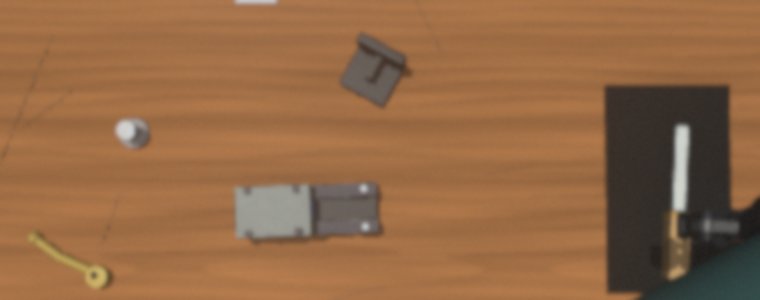

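The crop shows the bar flat on the mat at (680, 200), the channel empty with the key under the hood (315, 210), and the bystanders not visibly moved. Handing in.

```bash
python3 -c "
from station import robot
print(robot.close_job())"
```

```text
the job is handed in; nothing more can be done
None
```

The key was pushed home against the sprung stop (the last push read about 9 N at the wrist), the bar is back flat on the mat, and the job was handed in at about 26 s; no verdict came back.

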